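# Clamp a sealing plate onto a microplate in a bar-clamp press

### The arm

A 7-joint arm with a two-finger parallel gripper is mounted at the origin on a cart in front of the work surface, level with it; the furniture and walls round the work are solid. World frame = base frame: x ahead of the robot, y to its left, z up, the work surface at z = 0. Lengths are in m, angles in rad, forces in N, time in s.
With the tool pointing down it reaches from about 0.425 to 0.925 m from the base axis. Payload 6.8 kg.
Tool frame: the origin (TCP) lies on the mounting face of the last link; the fingertips stand 173 mm ahead of it and the grasp point (between the pads) lies 155 mm ahead of it; z points along the fingers, y is the line along which they close (so a half turn about z gives the same grasp; the last joint's range is limited). The gripper opens to 85 mm and grips with 20 to 120 N. Pads are 22 mm wide; open, the fingers measure 114 mm over their backs; the gripper's body (76 mm by 85 mm) begins 54 mm behind the grasp point. The pads swing forward as they close: fully open they stand 13 mm farther back than shut.
Start: joints at [1.19, 0.477, 0.022, 1.555, -0.011, 1.109, -0.083], TCP at [0.182, -0.65, 0.405] pointing down, gripper open.
Joint ranges: [-2.96, 2.96], [-0.34, 2.1], [-1.41, 1.46], [0.24, 2.44], [-1.37, 4.51], [0.17, 1.92], [-2.96, 2.96]. Speed limits (rad/s): [2.39, 2.39, 3.14, 3.14, 3.14, 3.14, 3.14].

### API

Orientations are given as a unit quaternion [w, x, y, z].
In Python, from station import bot gives the robot as it stands. The module is installed in compiled form; this text tells all that it offers.
- The arm moves only by the shell command python3 -m pendant 'ROWS' [FORCE]. ROWS is JSON, a list of rows, each a list of 5 numbers: the finger opening in m, from 0 to 0.0854, then the shift along the tool's x, y, z in m, then the turn about the tool's z in degrees. In form: [[jaw, x, y, z, yaw], ...]. A call has 1 to 12 rows; each row shifts and turns the commanded pose from where the row before left it, along the tool's axes as they then stand; what a row does not reach is not made up. A row lasts 1/12 s, in which the tool goes at most 41.7 mm and 7.16 degrees, less where a joint would pass 70% of its speed; a pose out of reach is approached as far as the arm can. A call with a gripper value outside its range is refused whole. The fingers move at their own pace and stop on an object; FORCE is the grip in N (left out, the last holds). Time passes only in rows, so rows that do not move let the fingers close. It gives the time, the measured TCP pose, the force, the opening and the grip force at its end, in the units of the state.
- bot.get_obs(): the state, without advancing time (a new reading comes with each control period).
- bot.read_camera(name): name is "scene" or "top"; returns (picture, depth): 400x640x3 uint8, blue, green, red; 400x640 float32, m along the optical axis (not along the pixel's ray), 0 where there is no reading.
- bot.camera_model(name): a dict with "intrinsics" (3x3 intrinsics, pixels), "R" (3x3) and "t" (3): a world point X has camera coordinates R X + t. Camera axes: x right, y down, z forward; pixel columns grow to the right and rows downward; lengths in m; the calibration is good to about 2 mm. A picture is of the moment at which its call begins. camera_model takes no time and is no camera call.
- bot.hand_in(): hands the job in; it is judged then, once.
Trained networks look in the newest picture that a camera, given by its name, has taken for a name from the list of things; names that differ only in an ending like _2 or _b are one class to them, and where a whole thing is asked for, a point or a joint stands for the part that bears it (a point fixed in the world has none). Each returns a list of dicts, best first, with "score" (0 to 1); they miss things now and then, are a little off and sometimes report something else, mostly with a low value. They report only what shows in the picture. A call takes as long as a camera call. They do not tell look-alikes from the thing itself.
- bot.boxes_of(name, camera): "at" ([column, row] in pixels, amid what is visible of it).
- bot.trace(name, camera): "mask" (400x640 bool, what is visible of it) and "at" ([column, row] in pixels, amid what is visible of it).
- bot.pinpoint(name, camera): "at" ([column, row] in pixels: a listed point, or the origin of a listed thing).
The state is a dict: "t": time; "q": joint angles; "joint_vel": joint speeds; "joint_torque": joint torques, N m; "eef_pos": TCP position; "tool_rot": TCP orientation; "contact_force": force on the tool from outside, world axes, zero at the start; "torque": the same for the moment, N m; "gripper_width": opening from 0.0 (shut) to 1.0 (fully open); "grasp_force": force on a finger pad.
Only numpy, scipy, OpenCV 4.12 (cv2) and the standard library are available. Lean on these libraries where they do the work, as an engineer would, in place of code of your own. Each camera call takes 0.05 s, during which the arm holds its last target. There are 200 camera calls.

### The job

Clamp the sealing plate down on the microplate. First press down, gently, on the black pad of the red slider, next to the upright bar, so that it slides down the bar until the foot bears on the sealing plate and the arm tilts nose up and binds on the bar; then take the black screw knob and turn it about half a turn clockwise (seen from above), so that the plate is held firmly but not crushed. Let go, and leave the bottles and the beaker where they stand.

Things in the scene. Friction and masses are not known exactly. Their poses are not given: they have to be found in the camera images.
- press_base: The press: a fixed grey base 196 x 172 x 12 mm with an upright steel bar (12 x 20 mm, top at z 154 mm) standing 100 mm from the origin along the base's own +x (away from the robot). Origin: on the bench at the centre of the nest where the microplate lies; z up. Steel corner guides, 34 mm high, stand round the nest.
- clamp_arm: Red clamp arm with its slider on the bar (6 N friction beyond its weight; stays where left). Can tilt nose up about 0.045 rad, where its jaws bite on the bar and lock; load on the foot locks it harder. Origin: on the bar's axis, mid height of the 48 mm high slider; own -x points along the arm to the screw, 100 mm away; z up (tilts). Arm 24 mm wide, 16 mm thick, top 8 mm above the origin.
- press_pad (a point): Where to press: top of the slider's black pad (37 x 36 mm), 28 mm from the bar's axis towards the screw, 24 mm above the arm's origin. Takes 1 to 3 N while running free, more as the foot loads and the nose rises (4 mm), stiff once bound: 12 to 18 N there is ample. The bar rises 12 to 60 mm above the pad. Pressing over the screw instead does not tilt or bind the arm.
- knob_grip (a point): Middle of the black round screw knob (29 mm across, from 15 to 52 mm above the arm's origin), on the screw's axis. Grip at any angle; clockwise from above lowers the foot 1.6 mm per rad (10 mm a turn): half a turn after binding adds some 20 N. Takes 0.1 N m, up to 0.18 N m when tight; stays where left; does not rise or sink.
- sealing_plate: Loose aluminium plate, 84 x 126 x 10 mm, with a blue rubber underside, lying on the microplate between the corner guides. Origin: centre of its underside; its top is 10 mm above. It is not to be lifted or shifted.
- microplate: Loose white 96-well microplate, 86 x 128 x 15 mm, in the nest. Origin: centre of its underside.
- bottle: Bystander: white reagent bottle with an orange-brown label, 48 mm across, 88 mm tall, left of the press. Origin: centre of its underside.
- beaker: Bystander: glass beaker, 72 mm across, 90 mm tall, right of the press. Origin: centre of its underside.
- dropper_bottle: Bystander: amber dropper bottle with black bulb, 34 mm across, 102 mm tall, right of the press and behind the beaker. Origin: centre of its underside.
- nose (a point): Underside of the arm at the screw's axis. The rubber foot, 28 mm across, on a stiff spring (8 N per mm), hangs below: its underside is 25 to 33 mm below this point, depending on how far the screw was left turned. That is not measured: find it by feel.
Not all that is in view belongs to the job. Leave any purple look-alike of the microplate alone.

How it is judged:
On the way, in this order (a step that is already met when the one before it is completed fails the run):
1. the slider has been slid down until the foot bears on the sealing plate (over 3 N) and the arm is tilted nose up and bound (contact force between clamp_arm and sealing_plate above 3 N and angle between clamp_arm's own z axis and vertical above 0.03 rad), for 0.2 s.
2. the screw has been tightened until the foot clamps the plate with over 20 N (contact force between clamp_arm and sealing_plate above 20 N and angle between clamp_arm's own z axis and vertical above 0.03 rad), for 0.2 s.
At the end, for the whole second after the job is handed in: The arm stays bound on the bar (tilted more than 0.03 rad) and its foot clamps the sealing plate with 20 to 50 N; sealing plate and microplate lie flat in the nest within 6 mm of its centre; everything is at rest (all of step 2 and contact force between clamp_arm and sealing_plate below 50 N and angle between sealing_plate's own z axis and vertical below 0.03 rad and horizontal distance between each of sealing_plate, microplate and press_base below 0.006 m and linear speed of each of sealing_plate, clamp_arm below 0.01 m/s); the robot touches nothing.
It fails at once if the foot crushes the plate with more than 50 N (contact force between clamp_arm and sealing_plate above 50 N).
It fails at once if the slider is pressed so hard at its pad that the foot bears on the plate with more than 18 N before the screw is used (horizontal distance between the grasp point and press_pad below 0.035 m and contact force between clamp_arm and sealing_plate above 18 N).
It fails at once if the reagent bottle is moved more than 20 mm (distance of bottle from where it was at the start of the episode above 0.02 m).
It fails at once if the beaker is moved more than 20 mm (distance of beaker from where it was at the start of the episode above 0.02 m).
It fails at once if the dropper bottle is moved more than 20 mm (distance of dropper_bottle from where it was at the start of the episode above 0.02 m).
It also fails if it takes over 72 s, if anything falls off the work surface, if the arm or the gripper's body presses on something with over 40 N, if the wrist force passes 120 N, or if a joint passes its speed limit or range.

## Working session

There is one attempt and no reset: what is moved stays moved. The work goes in short steps, Python scripts to look and compute and a shell command to move; the robot and the scene stay as the last step left them, time stands still between calls to the robot, and variables do not carry over. Pictures are saved under pics/ and viewed, at most 10 in all, crops included, and the job is handed in when it is done.

```bash
mkdir -p pics
cat > h.py <<'E'
from station import bot
import numpy as np, cv2
def world(cam,at,depth=None,z=None):
    m=bot.camera_model(cam);K,R,t=map(np.array,(m["intrinsics"],m["R"],m["t"]))
    r=np.linalg.inv(K)@[at[0],at[1],1]; c=-R.T@t; d=R.T@r
    s=depth if z is None else (z-c[2])/d[2]
    return c+d*s
def dep(D,at):
    u,v=int(round(at[0])),int(round(at[1])); p=D[max(v-2,0):v+3,max(u-2,0):u+3]; p=p[p>0]
    return float(np.median(p)) if p.size else None
E
python3 - <<'E'
from h import *
o=bot.get_obs();print(o["eef_pos"],o["tool_rot"],o["contact_force"],o["t"])
ims=[]
for c in("scene","top"):
    im,D=bot.read_camera(c); ims.append(im); cv2.imwrite(f"pics/{c}0.png",im)
    for n in("press_pad","knob_grip","clamp_arm","press_base","nose"):
        for r in bot.pinpoint(n,c)[:2]:
            d=dep(D,r["at"]); print(c,n,np.round(r["at"],1),round(r["score"],2),None if d is None else world(c,r["at"],d).round(4))
E
```

```text
[ 0.18180026 -0.6497548   0.40374027] [-9.04940960e-04  9.90711259e-01  1.35979219e-01 -1.85621025e-04] [-0.10184131 -0.58877443  0.40674982] 0.0
scene press_pad [368.  204.9] 0.74 [ 0.5704 -0.1115  0.1435]
scene knob_grip [334.8 208. ] 0.91 [ 0.4918 -0.1055  0.1622]
scene clamp_arm [380.  209.5] 0.63 [ 0.5853 -0.127   0.1355]
scene clamp_arm [324.6 278.6] 0.31 [ 0.4671 -0.1136  0.0389]
scene press_base [330.7 275.8] 0.69 [ 0.4808 -0.1148  0.0386]
scene press_base [329.5 283. ] 0.65 [ 0.4644 -0.1278  0.039 ]
scene nose [328.6 226.7] 0.71 [ 0.4869 -0.0985  0.1261]
top press_pad [366.8 181. ] 0.65 [ 0.5796 -0.1092  0.141 ]
top clamp_arm [366.3 174.5] 0.7 [ 0.5927 -0.107   0.1484]
top press_base [352.  219.1] 0.96 [ 0.4947 -0.0782  0.1231]
top nose [360.8 222.5] 0.95 [ 0.4854 -0.0958  0.1414]
```

View pics/scene0.png

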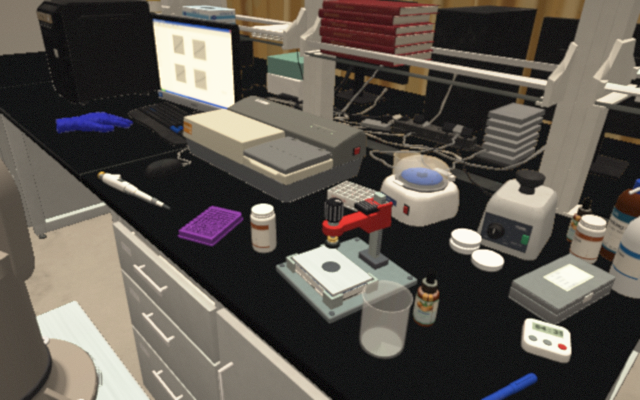

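View pics/top0.png

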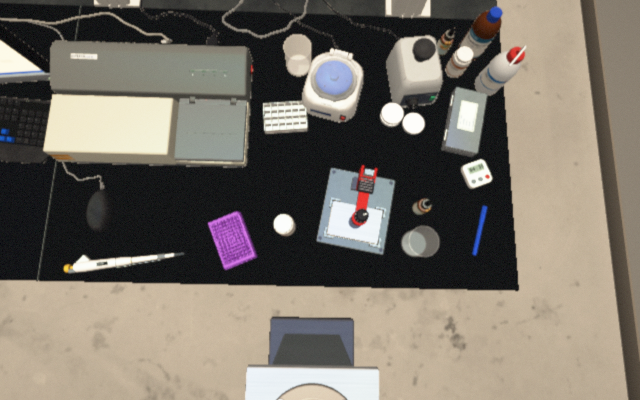

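Run:
```python
from h import *
for c in("top","scene"):
    im,D=bot.read_camera(c)
    m=bot.camera_model(c);K,R,t=map(np.array,(m["intrinsics"],m["R"],m["t"]))
    v,u=np.mgrid[:400,:640]; r=np.stack([u,v,np.ones_like(u)],-1)@np.linalg.inv(K).T
    P=(r*D[...,None]-t)@R
    roi=(D>0)&(abs(P[...,0]-.54)<.12)&(abs(P[...,1]+.1)<.13)
    hs=cv2.cvtColor(im,cv2.COLOR_BGR2HSV)
    red=roi&(hs[...,1]>150)&((hs[...,0]<8)|(hs[...,0]>172))&(hs[...,2]>70)&(P[...,2]>.1)
    hi=roi&(P[...,2]>.158); arm=roi&(P[...,2]>.105)
    for n,k in(("red",red),("hi",hi)):
        p=P[k]; print(c,n,len(p),p.mean(0).round(4),np.median(p,0).round(4),p.min(0).round(3),p.max(0).round(3)) if len(p) else 0
    if c=="top":
        rect=cv2.minAreaRect((P[arm][:,:2]*1000).astype(np.float32)); print("arm rect",rect)
        base=roi&(P[...,2]>.006)&(P[...,2]<.02)&(hs[...,1]<90)
        print("base",cv2.minAreaRect((P[base][:,:2]*1000).astype(np.float32)),base.sum())
        p=P[arm][:,:2];w,V=np.linalg.eigh(np.cov(p.T));print("dir",np.degrees(np.arctan2(V[1,1],V[0,1])))
        x,y,w,h=315,155,90,105
    else: x,y,w,h=270,180,160,150
    cv2.imwrite(f"pics/{c}1.png",cv2.resize(im[y:y+h,x:x+w],None,fx=5 if c=='top' else 4,fy=5 if c=='top' else 4,interpolation=cv2.INTER_CUBIC))
```

```text
top red 324 [ 0.5504 -0.1003  0.1312] [ 0.5453 -0.0983  0.126 ] [ 0.484 -0.13   0.102] [ 0.617 -0.078  0.169]
top hi 155 [ 0.4996 -0.0936  0.1676] [ 0.5   -0.093  0.168] [ 0.486 -0.108  0.16 ] [ 0.514 -0.08   0.172]
arm rect ((548.9191284179688, -102.57714080810547), (36.408809661865234, 133.82449340820312), 79.93123626708984)
base ((539.0517578125, -112.96025848388672), (231.07888793945312, 230.63746643066406), 1.2250036001205444) 2616
dir 169.49673041876719
scene red 1085 [ 0.5501 -0.1153  0.1217] [ 0.558  -0.1147  0.1234] [ 0.482 -0.133  0.1  ] [ 0.613 -0.079  0.144]
scene hi 203 [ 0.4961 -0.0995  0.1662] [ 0.4951 -0.1007  0.1672] [ 0.485 -0.111  0.158] [ 0.513 -0.083  0.171]
```

View pics/top1.png

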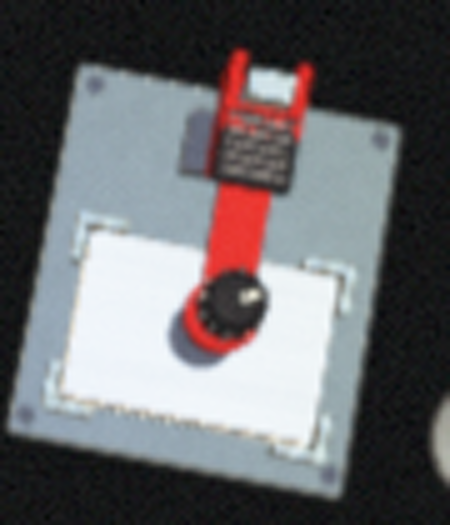

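Run:
```python
from h import *
from scipy.spatial.transform import Rotation as Ro
for n,p,z in(("knob",(361.6,215.8),.169),("bar",(369.2,172.2),.154),("pad",(366.4,185),.141)): print(n,world("top",p,z=z).round(4))
o=bot.get_obs();w,x,y,z=o["tool_rot"];M=Ro.from_quat([x,y,z,w]).as_matrix();print(M.round(3))
b=-10.4
print("tool x heading",np.degrees(np.arctan2(M[1,0],M[0,0])))
```

```text
knob [ 0.4966 -0.0938  0.169 ]
bar [ 0.5968 -0.1126  0.154 ]
pad [ 0.5703 -0.1083  0.141 ]
[[ 0.963  0.269  0.   ]
 [ 0.269 -0.963 -0.   ]
 [ 0.     0.    -1.   ]]
tool x heading 15.627927520519819
```

```bash
python3 -m pendant '[[0,0.026,-0.0209,0,0],[0,0.026,-0.0209,0,0],[0,0.026,-0.0209,0,0],[0,0.026,-0.0209,0,0],[0,0.026,-0.0209,0,0],[0,0.026,-0.0209,0,0],[0,0.026,-0.0209,0,0],[0,0.026,-0.0209,0,0],[0,0.026,-0.0209,0,0],[0,0.026,-0.0209,0,0]]' 40
python3 -m pendant '[[0,0.026,-0.0209,0,0],[0,0.026,-0.0209,0,0],[0,0.026,-0.0209,0,0],[0,0.026,-0.0209,0,0],[0,0.026,-0.0209,0,0],[0,0.026,-0.0209,0,0],[0,0.026,-0.0209,0,0],[0,0.026,-0.0209,0,0],[0,0.026,-0.0209,0,0],[0,0.026,-0.0209,0,0]]'
python3 -m pendant '[[0,0,0,0,6.5],[0,0,0,0,6.5],[0,0,0,0,6.5],[0,0,0,0,6.5],[0,0,0,0,0],[0,0,0,0,0]]'
cat > s.py <<'E'
from h import *
from scipy.spatial.transform import Rotation as Ro
import sys
def st(goal=None,head=None):
    o=bot.get_obs();w,x,y,z=o["tool_rot"];M=Ro.from_quat([x,y,z,w]).as_matrix()
    p=np.array(o["eef_pos"]);h=np.degrees(np.arctan2(M[1,0],M[0,0]))
    print("t %.2f"%o["t"],"tip",(p+.173*M[:,2]).round(4),"head %.1f"%h,"zax",M[:,2].round(3),"F",np.round(o["contact_force"],1),"q7 %.2f"%o["q"][6],"grip",o["gripper_width"],o["grasp_force"])
    if goal: print("shift to goal tip (tool axes)",(M.T@(np.array(goal)-(p+.173*M[:,2]))).round(4))
g=[float(a) for a in sys.argv[1:]]
st(g or None)
E
python3 s.py .570 -.1075 .150
```

```text
t: 1.53
eef_pos: [0.3766, -0.3773, 0.405]
tool_rot: [0.0, 0.991, 0.136, 0.0]
contact_force: [0.5, -0.0, -0.1]
gripper_width: 0.002
grasp_force: 0.0
t: 2.37
eef_pos: [0.5708, -0.1061, 0.4049]
tool_rot: [0.0, 0.991, 0.136, 0.0]
contact_force: [0.6, 0.4, -0.4]
gripper_width: 0.003
grasp_force: 0.0
t: 2.87
eef_pos: [0.5701, -0.1073, 0.4048]
tool_rot: [0.0, 0.996, -0.089, 0.0]
contact_force: [-0.8, 0.6, 0.4]
gripper_width: -0.002
grasp_force: 0.0
t 2.87 tip [ 0.5701 -0.1073  0.2318] head -10.2 zax [ 0. -0. -1.] F [-0.8  0.6  0.4] q7 -1.74 grip -0.0018045489757300371 0.0
shift to goal tip (tool axes) [-0.0001  0.0001  0.0818]
```

```bash
python3 -m pendant '[[0,0,0,0.02,0],[0,0,0,0.02,0],[0,0,0,0.02,0],[0,0,0,0.014,0],[0,0,0,0.005,0],[0,0,0,0,0],[0,0,0,0,0]]' >/dev/null
python3 s.py .570 -.1075 .141
python3 - <<'E'
from h import *
im,D=bot.read_camera("scene");x,y,w,h=290,130,140,140
cv2.imwrite("pics/s2.png",cv2.resize(im[y:y+h,x:x+w],None,fx=4,fy=4,interpolation=cv2.INTER_CUBIC))
E
```

```text
t 3.45 tip [ 0.5704 -0.1075  0.1532] head -10.3 zax [ 0.001  0.    -1.   ] F [ 0.  -0.5 -0.4] q7 -1.76 grip 0.0006731363738748715 0.0
shift to goal tip (tool axes) [-0.0004  0.0001  0.0122]
```

View pics/s2.png

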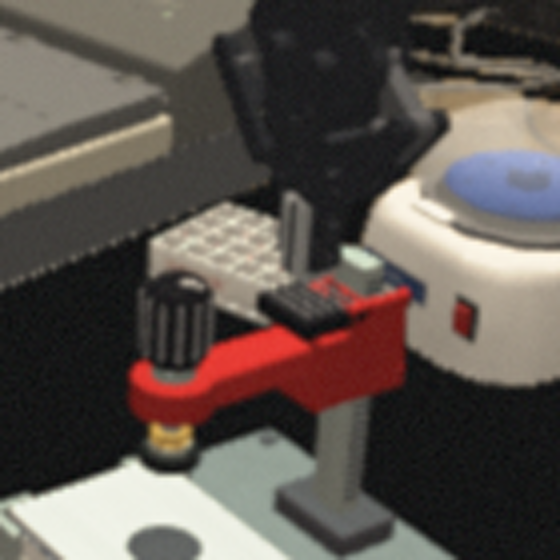

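```bash
python3 -m pendant '[[0,0,0,0.004,0],[0,0,0,0.004,0],[0,0,0,0.002,0],[0,0,0,0.001,0],[0,0,0,0,0]]' | grep -E "eef|contact"
for i in 1; do python3 -m pendant '[[0,0,0,0.002,0],[0,0,0,0.002,0],[0,0,0,0.002,0],[0,0,0,0,0]]'| grep -E "eef|contact"; done; python3 s.py
```

```text
eef_pos: [0.5699, -0.1074, 0.3145]
contact_force: [0.1, -0.1, -0.8]
eef_pos: [0.5701, -0.1074, 0.3085]
contact_force: [-0.4, -0.0, 0.7]
t 4.25 tip [ 0.5702 -0.1074  0.1355] head -10.4 zax [ 0. -0. -1.] F [-0.4 -0.   0.7] q7 -1.77 grip 0.0010784532842411294 0.35208373694331385
```

```bash
python3 -m pendant '[[0,0,0,0.002,0],[0,0,0,0.002,0],[0,0,0,0.002,0],[0,0,0,0.002,0]]' | grep -E "eef|contact"
python3 s.py
python3 - <<'E'
from h import *
im,D=bot.read_camera("scene")
for n in("knob_grip","press_pad"):
  r=bot.pinpoint(n,"scene")
  for k in r[:1]: print(n,k["at"],world("scene",k["at"],dep(D,k["at"])))
x,y,w,h=290,130,140,140
cv2.imwrite("pics/s3.png",cv2.resize(im[y:y+h,x:x+w],None,fx=4,fy=4,interpolation=cv2.INTER_CUBIC))
E
```

```text
eef_pos: [0.5701, -0.1074, 0.3006]
contact_force: [-0.1, 0.6, 3.5]
t 4.58 tip [ 0.5702 -0.1074  0.1276] head -10.4 zax [ 0. -0. -1.] F [-0.1  0.6  3.5] q7 -1.77 grip -0.00025205154185757914 1.418134169653058
knob_grip [332.0, 215.3] [ 0.48914867 -0.10263867  0.1485014 ]
press_pad [365.6, 210.9] [ 0.56292527 -0.11321182  0.13501674]
```

View pics/s3.png

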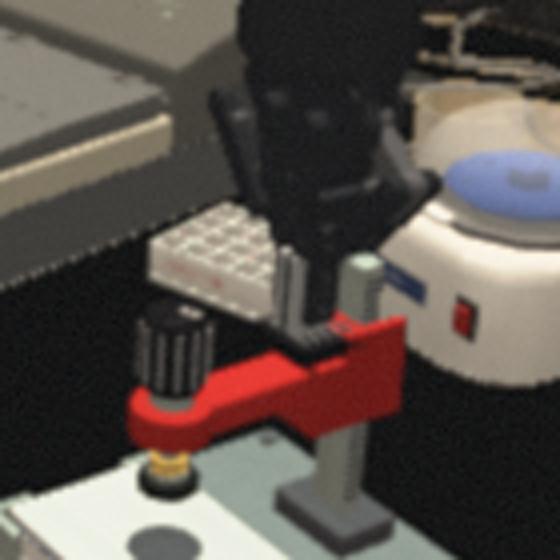

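```bash
python3 -m pendant '[[0,0,0,0.002,0],[0,0,0,0.002,0],[0,0,0,0.002,0],[0,0,0,0.002,0],[0,0,0,0.002,0],[0,0,0,0.002,0]]' | grep -E "eef|contact"
python3 -m pendant '[[0,0,0,0.002,0],[0,0,0,0.002,0],[0,0,0,0.002,0],[0,0,0,0.002,0],[0,0,0,0.001,0]]' | grep -E "eef|contact"
python3 -m pendant '[[0,0,0,0.0005,0],[0,0,0,0.0005,0]]' | grep -E "eef|contact"
python3 -m pendant '[[0,0,0,0.0005,0],[0,0,0,0.0005,0]]' | grep -E "eef|contact"
```

```text
eef_pos: [0.57, -0.1074, 0.2885]
contact_force: [-0.8, 1.1, 2.2]
eef_pos: [0.57, -0.1074, 0.2793]
contact_force: [-0.9, -0.0, 3.0]
eef_pos: [0.57, -0.1074, 0.2786]
contact_force: [-0.7, 0.7, 2.5]
eef_pos: [0.57, -0.1074, 0.2777]
contact_force: [-1.5, 0.7, 2.0]
```

```bash
for i in 1; do python3 -m pendant '[[0,0,0,0.0007,0],[0,0,0,0.0007,0]]' | grep -E "eef|contact"
python3 -m pendant '[[0,0,0,0.0005,0],[0,0,0,0.0005,0]]' | grep -E "eef|contact"
python3 -m pendant '[[0,0,0,0.0005,0],[0,0,0,0.0005,0]]' | grep -E "eef|contact"
done
```

```text
eef_pos: [0.57, -0.1074, 0.2763]
contact_force: [-1.8, -0.1, 3.0]
eef_pos: [0.57, -0.1074, 0.2752]
contact_force: [-0.9, -0.9, 3.7]
eef_pos: [0.57, -0.1074, 0.2742]
contact_force: [-1.4, 1.4, 2.1]
```

```bash
python3 -m pendant '[[0,0,0,0.0005,0],[0,0,0,0.0005,0]]' | grep -E "eef|contact"
python3 -m pendant '[[0,0,0,0.0005,0],[0,0,0,0,0]]' | grep -E "eef|contact"
```

```text
eef_pos: [0.57, -0.1074, 0.2732]
contact_force: [-1.9, 0.6, 3.0]
eef_pos: [0.57, -0.1074, 0.2727]
contact_force: [-0.8, 0.0, 2.1]
```

```bash
python3 -m pendant '[[0,0,0,0.0005,0],[0,0,0,0.0005,0]]' | grep -E "eef|contact"
python3 -m pendant '[[0,0,0,0.0005,0],[0,0,0,0.0005,0]]' | grep -E "eef|contact"
```

```text
eef_pos: [0.5701, -0.1074, 0.2718]
contact_force: [-2.0, 0.3, 1.5]
eef_pos: [0.5701, -0.1074, 0.2708]
contact_force: [-1.4, 0.2, 2.9]
```

```bash
python3 -m pendant '[[0,0,0,0.0005,0],[0,0,0,0.0005,0]]' | grep -E "eef|contact"
python3 -m pendant '[[0,0,0,0.0005,0],[0,0,0,0,0]]' | grep -E "eef|contact"
```

```text
eef_pos: [0.5701, -0.1075, 0.2698]
contact_force: [-1.9, -0.6, 2.5]
eef_pos: [0.5701, -0.1074, 0.2692]
contact_force: [-1.1, -0.2, 2.5]
```

```bash
python3 -m pendant '[[0,0,0,0.0005,0],[0,0,0,0.0005,0]]' | grep -E "eef|contact"
python3 -m pendant '[[0,0,0,0.0005,0],[0,0,0,0,0]]' | grep -E "eef|contact"
```

```text
eef_pos: [0.5701, -0.1074, 0.2685]
contact_force: [-1.9, -0.3, 3.8]
eef_pos: [0.5702, -0.1074, 0.2681]
contact_force: [-1.3, -0.1, 4.5]
```

```bash
python3 -m pendant '[[0,0,0,0.0005,0],[0,0,0,0,0]]' | grep -E "eef|contact"
python3 -m pendant '[[0,0,0,0.0005,0],[0,0,0,0,0]]' | grep -E "eef|contact"
```

```text
eef_pos: [0.5703, -0.1075, 0.2677]
contact_force: [-2.9, 0.2, 5.7]
eef_pos: [0.5703, -0.1074, 0.2674]
contact_force: [-2.0, -0.4, 6.2]
```

Foot is loading; keep going until about 13 N.

```bash
python3 -m pendant '[[0,0,0,0.0005,0],[0,0,0,0,0]]' | grep -E "eef|contact"
python3 -m pendant '[[0,0,0,0.0005,0],[0,0,0,0,0]]' | grep -E "eef|contact"
```

```text
eef_pos: [0.5704, -0.1075, 0.267]
contact_force: [-2.1, 1.0, 6.8]
eef_pos: [0.5705, -0.1075, 0.2666]
contact_force: [-2.1, -0.1, 8.4]
```

```bash
python3 -m pendant '[[0,0,0,0.0005,0],[0,0,0,0,0]]' | grep -E "eef|contact"
python3 -m pendant '[[0,0,0,0.0005,0],[0,0,0,0,0]]' | grep -E "eef|contact"
```

```text
eef_pos: [0.5706, -0.1075, 0.2662]
contact_force: [-2.4, 0.2, 8.4]
eef_pos: [0.5707, -0.1075, 0.2658]
contact_force: [-1.8, -0.4, 8.0]
```

```bash
python3 -m pendant '[[0,0,0,0.0005,0],[0,0,0,0,0]]' | grep -E "eef|contact"
python3 -m pendant '[[0,0,0,0.0005,0],[0,0,0,0,0]]' | grep -E "eef|contact"
```

```text
eef_pos: [0.5708, -0.1075, 0.2654]
contact_force: [-0.5, -0.1, 9.6]
eef_pos: [0.5709, -0.1076, 0.265]
contact_force: [-1.4, -0.3, 9.3]
```

```bash
python3 -m pendant '[[0,0,0,0.0005,0],[0,0,0,0,0]]' | grep -E "eef|contact"
python3 -m pendant '[[0,0,0,0.0005,0],[0,0,0,0,0]]' | grep -E "eef|contact"
```

```text
eef_pos: [0.5709, -0.1075, 0.2647]
contact_force: [-2.5, -0.9, 10.6]
eef_pos: [0.5709, -0.1075, 0.2644]
contact_force: [-1.8, 0.1, 13.2]
```

```bash
python3 -m pendant '[[0,0,0,0.0005,0],[0,0,0,0,0],[0,0,0,0,0]]' | grep -E "eef|contact"
python3 - <<'E'
from h import *
im,D=bot.read_camera("scene")
x,y,w,h=290,150,140,140
cv2.imwrite("pics/s4.png",cv2.resize(im[y:y+h,x:x+w],None,fx=4,fy=4,interpolation=cv2.INTER_CUBIC))
E
```

```text
eef_pos: [0.5709, -0.1075, 0.2642]
contact_force: [-3.4, 0.7, 14.5]
```

View pics/s4.png

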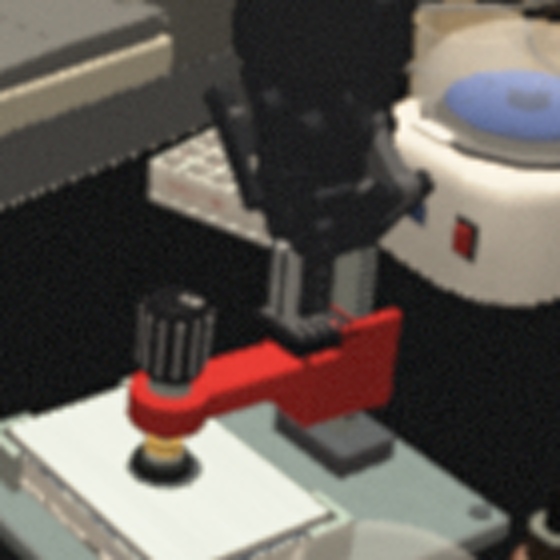

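```bash
python3 -m pendant '[[0,0,0,-0.001,0],[0,0,0,-0.002,0],[0,0,0,-0.012,0],[0,0,0,-0.02,0],[0,0,0,-0.02,0],[0.055,0,0,-0.01,3],[0.055,0,0,0,0],[0.055,0,0,0,0]]' | grep -E "eef|contact"
python3 s.py .4995 -.0943 .145
python3 - <<'E'
from h import *
im,D=bot.read_camera("scene")
for n in("knob_grip","nose"):
  for k in bot.pinpoint(n,"scene")[:1]: print(n,k["at"],world("scene",k["at"],dep(D,k["at"])))
m=bot.camera_model("scene");K,R,t=map(np.array,(m["intrinsics"],m["R"],m["t"]))
v,u=np.mgrid[:400,:640]; P=((np.stack([u,v,np.ones_like(u)],-1)@np.linalg.inv(K).T)*D[...,None]-t)@R
g=(D>0)&(abs(P[...,0]-.5)<.03)&(abs(P[...,1]+.095)<.03)&(P[...,2]>.095)&(P[...,2]<.135)
p=P[g];print(len(p),p.min(0),p.max(0)); top=p[p[:,2]>np.percentile(p[:,2],95)-.004];print("top",top.min(0),top.max(0),top.mean(0))
E
```

```text
eef_pos: [0.5701, -0.1074, 0.3279]
contact_force: [0.0, -0.5, 0.4]
t 10.45 tip [ 0.5703 -0.1075  0.1549] head -13.3 zax [ 0.001 -0.    -1.   ] F [ 0.  -0.5  0.4] q7 -1.81 grip 0.42023643362236657 0.0
shift to goal tip (tool axes) [-0.0719  0.0035  0.0098]
knob_grip [330.7, 234.6] [ 0.49023355 -0.10104073  0.11066845]
nose [330.4, 252.9] [ 0.48780427 -0.10480223  0.07719252]
359 [ 0.48614936 -0.11138534  0.09508965] [ 0.51486662 -0.0804369   0.12521462]
top [ 0.48893038 -0.11027262  0.12038602] [ 0.51428314 -0.08505318  0.12521462] [ 0.50027407 -0.09807403  0.12308706]
```

```bash
python3 -m pendant '[[0.055,-0.024,0.0014,0,0],[0.055,-0.024,0.0014,0,0],[0.055,-0.024,0.0014,0,0],[0.055,0,0,0,-7],[0.055,0,0,0,-7],[0.055,0,0,0,-7],[0.055,0,0,0,-7],[0.055,0,0,0,-7],[0.055,0,0,0,-7],[0.055,0,0,0,-7],[0.055,0,0,0,-7]]' >/dev/null
python3 -m pendant '[[0.055,0,0,0,-7],[0.055,0,0,0,-7],[0.055,0,0,0,-7],[0.055,0,0,0,-7],[0.055,0,0,0,-7],[0.055,0,0,0,-7],[0.055,0,0,0,-7],[0.055,0,0,0,-7],[0.055,0,0,0,-7]]' >/dev/null
python3 -m pendant '[[0.055,0,0,0,-7],[0.055,0,0,0,-7],[0.055,0,0,0,-7],[0.055,0,0,0,-7],[0.055,0,0,0,-7],[0.055,0,0,0,-7],[0.055,0,0,0,-7],[0.055,0,0,0,-7],[0.055,0,0,0,-7],[0.055,0,0,0,0],[0.055,0,0,0,0]]' >/dev/null
python3 s.py .4995 -.095 .087
```

```text
t 13.18 tip [ 0.4985 -0.0949  0.1536] head 168.4 zax [-0.001  0.001 -1.   ] F [ 0.8 -0.1 -0.1] q7 1.07 grip 0.6446623828697124 0.0
shift to goal tip (tool axes) [-0.0011  0.      0.0666]
```

```bash
python3 -m pendant '[[0.055,-0.001,0,0.015,0],[0.055,0,0,0.015,0],[0.055,0,0,0.012,0],[0.055,0,0,0.012,0],[0.055,0,0,0.008,0],[0.055,0,0,0.004,0],[0.055,0,0,0,0]]' | grep contact
python3 s.py .4995 -.095 .087
python3 - <<'E'
from h import *
im,D=bot.read_camera("scene")
x,y,w,h=270,170,140,140
cv2.imwrite("pics/s5.png",cv2.resize(im[y:y+h,x:x+w],None,fx=4,fy=4,interpolation=cv2.INTER_CUBIC))
E
```

```text
contact_force: [-0.2, -0.3, 0.4]
t 13.77 tip [ 0.4995 -0.0949  0.0874] head 168.6 zax [-0.001  0.    -1.   ] F [-0.2 -0.3  0.4] q7 0.98 grip 0.644279328164446 0.0
shift to goal tip (tool axes) [-0.     -0.0001  0.0004]
```

View pics/s5.png

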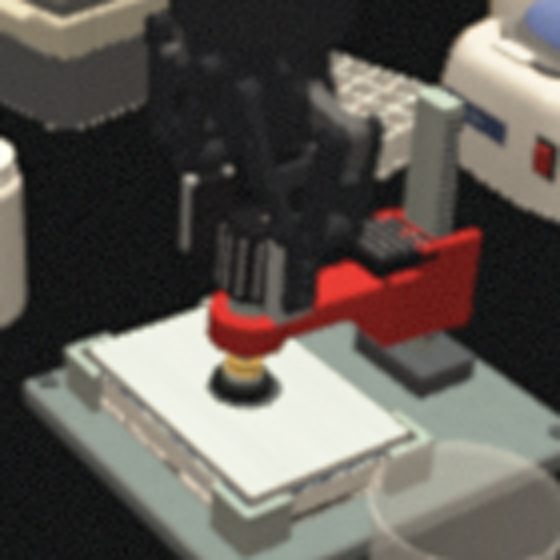

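```bash
python3 -m pendant '[[0.035,0,0,0,0],[0.035,0,0,0,0],[0.025,0,0,0,0],[0.02,0,0,0,0],[0.02,0,0,0,0],[0.02,0,0,0,0]]' 35 ; python3 s.py
```

```text
t: 14.32
eef_pos: [0.5002, -0.0952, 0.2619]
tool_rot: [0.0, 0.099, 0.995, -0.0]
contact_force: [-1.0, 0.2, 6.4]
gripper_width: 0.332
grasp_force: 34.5
t 14.32 tip [ 0.5004 -0.0953  0.0889] head 168.6 zax [ 0.001 -0.001 -1.   ] F [-1.   0.2  6.4] q7 0.98 grip 0.3318479799394565 34.518686984816895
```

```bash
python3 -m pendant '[[0.02,0,0,-0.0008,0],[0.02,0,0,-0.0008,0],[0.02,0,0,0,0]]' | grep contact
python3 -m pendant '[[0.02,0,0,0,5],[0.02,0,0,0,5],[0.02,0,0,0,5],[0.02,0,0,0,5],[0.02,0,0,0,5],[0.02,0,0,0,5],[0.02,0,0,0,0]]' | grep contact
python3 s.py; python3 -c "
from h import *;print(bot.get_obs()['torque'])"
```

```text
contact_force: [4.1, -1.5, -6.9]
contact_force: [6.3, 0.0, -7.3]
t 15.15 tip [ 0.5007 -0.095   0.0897] head 138.4 zax [ 0.001 -0.    -1.   ] F [ 6.3  0.  -7.3] q7 0.53 grip 0.3276472249807307 36.40193409463276
[-6.31080500e-01 -6.59173758e-01 -2.95171103e-04]
```

```bash
python3 -m pendant '[[0.02,-0.0006,0.0005,0.0008,0],[0.02,0,0,0,0]]' | grep contact
python3 -m pendant '[[0.02,0,0,0,5],[0.02,0,0,0,5],[0.02,0,0,0,5],[0.02,0,0,0,5],[0.02,0,0,0,5],[0.02,0,0,0,5],[0.02,0,0,0,0]]' | grep contact
python3 s.py
python3 - <<'E'
from h import *
print(bot.get_obs()['torque'])
im,D=bot.read_camera("scene")
x,y,w,h=270,170,140,140
cv2.imwrite("pics/s6.png",cv2.resize(im[y:y+h,x:x+w],None,fx=4,fy=4,interpolation=cv2.INTER_CUBIC))
E
```

```text
contact_force: [0.6, -0.5, 2.8]
contact_force: [3.8, 0.0, 1.0]
t 15.90 tip [ 0.5012 -0.095   0.0894] head 108.5 zax [ 0.001 -0.    -1.   ] F [3.8 0.  1. ] q7 0.08 grip 0.3295241396977719 38.717705882299924
[-0.49777215  0.27240721  0.01230277]
```

View pics/s6.png

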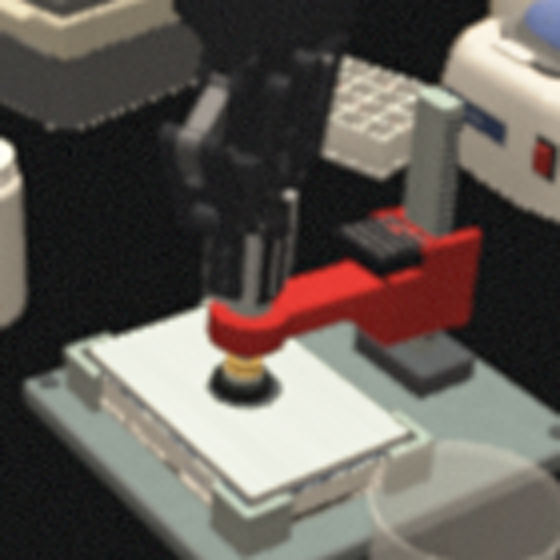

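```bash
python3 -m pendant '[[0.02,0,0.0004,0.0001,5],[0.02,0,0,0,5],[0.02,0,0,0,5],[0.02,0,0,0,5]]' | grep contact
python3 -c "
from h import *;print(bot.get_obs()['torque'])"
python3 -m pendant '[[0.02,0,0,0,5],[0.02,0,0,0,5],[0.02,0,0,0,5],[0.02,0,0,0,5]]' | grep contact
python3 -c "
from h import *;print(bot.get_obs()['torque'])"; python3 s.py
```

```text
contact_force: [0.5, 1.1, 9.0]
[-0.03213671  0.81476596  0.13289894]
contact_force: [1.6, 3.0, 9.5]
[0.41573059 0.47189947 0.13284731]
t 16.62 tip [ 0.5026 -0.0939  0.0902] head 68.6 zax [ 0.003  0.001 -1.   ] F [1.6 3.  9.5] q7 -0.52 grip 0.32494854497563247 40.7116721676357
```

```bash
python3 -m pendant '[[0.02,0.0005,0.0001,-0.0008,0],[0.02,0,0,0,5],[0.02,0,0,0,5],[0.02,0,0,0,5],[0.02,0,0,0,5],[0.02,0,0,0,5]]' | grep contact
python3 -c "
from h import *;print(bot.get_obs()['torque'])"; python3 s.py
```

```text
contact_force: [3.4, 1.1, 6.9]
[ 0.2195334  -0.31187253  0.18607684]
t 17.12 tip [ 0.5038 -0.0939  0.0911] head 43.6 zax [ 0.005  0.001 -1.   ] F [3.4 1.1 6.9] q7 -0.90 grip 0.32425191873723236 40.38343062537024
```

```bash
python3 -m pendant '[[0.02,0.0004,0.0004,-0.0008,0],[0.02,0,0,0,5],[0.02,0,0,0,5],[0.02,0,0,0,5],[0.02,0,0,0,5],[0.02,0,0,0,5]]' | grep contact
python3 -c "
from h import *;print(bot.get_obs()['torque'])"; python3 s.py
```

```text
contact_force: [5.6, -2.2, 6.3]
[-0.30106276 -0.64678686  0.11641551]
t 17.62 tip [ 0.5048 -0.0946  0.092 ] head 18.6 zax [ 0.006 -0.    -1.   ] F [ 5.6 -2.2  6.3] q7 -1.27 grip 0.32729375647391057 38.45137679272739
```

```bash
python3 -m pendant '[[0.02,0.0007,0.0005,-0.001,0],[0.02,0,0,0,5],[0.02,0,0,0,5],[0.02,0,0,0,5],[0.02,0,0,0,5],[0.02,0,0,0,5],[0.02,0,0,0,5],[0.02,0,0,0,5],[0.02,0,0,0,0]]' | grep contact
python3 -c "
from h import *;print(bot.get_obs()['torque'])"; python3 s.py
```

```text
contact_force: [4.4, -5.3, 3.3]
[-1.38210787 -0.64844707 -0.04422763]
t 18.37 tip [ 0.505  -0.0965  0.0926] head -16.5 zax [ 0.005 -0.002 -1.   ] F [ 4.4 -5.3  3.3] q7 -1.80 grip 0.32136028069917394 37.37954976121728
```

```bash
python3 -m pendant '[[0.03,0,0,0,0],[0.04,0,0,0,0],[0.055,0,0,0,0],[0.055,0,0,0,0]]' | grep -E "contact|eef"
python3 s.py
python3 -m pendant '[[0.055,0,0,-0.005,0],[0.055,0,0,-0.015,0],[0.055,0,0,-0.025,0],[0.055,0,0,-0.025,0],[0.055,0,0,-0.025,0],[0.055,-0.005,0,-0.02,0],[0.055,0,0,0,0]]' | grep -E "contact|eef"
python3 - <<'E'
from h import *
im,D=bot.read_camera("scene")
m=bot.camera_model("scene");K,R,t=map(np.array,(m["intrinsics"],m["R"],m["t"]))
v,u=np.mgrid[:400,:640]; P=((np.stack([u,v,np.ones_like(u)],-1)@np.linalg.inv(K).T)*D[...,None]-t)@R
g=(D>0)&(abs(P[...,0]-.5)<.03)&(abs(P[...,1]+.095)<.03)&(P[...,2]>.095)&(P[...,2]<.135)
p=P[g];print(len(p),p.min(0),p.max(0)); top=p[p[:,2]>np.percentile(p[:,2],95)-.004];print("top",top.min(0),top.max(0),top.mean(0))
x,y,w,h=270,170,140,140
cv2.imwrite("pics/s7.png",cv2.resize(im[y:y+h,x:x+w],None,fx=5,fy=4.2,interpolation=cv2.INTER_CUBIC))
E
```

```text
eef_pos: [0.5023, -0.0945, 0.2642]
contact_force: [-0.4, -0.2, -0.6]
t 18.70 tip [ 0.502  -0.0944  0.0912] head -16.3 zax [-0.002  0.001 -1.   ] F [-0.4 -0.2 -0.6] q7 -1.80 grip 0.6428190369935946 0.0
eef_pos: [0.4986, -0.0933, 0.3839]
contact_force: [0.4, 0.4, -0.2]
392 [ 0.48694117 -0.1121862   0.09513272] [ 0.51563601 -0.08188647  0.13018193]
top [ 0.48908384 -0.10910346  0.12489324] [ 0.51388761 -0.08404462  0.13018193] [ 0.50051643 -0.09770858  0.12767264]
```

View pics/s7.png

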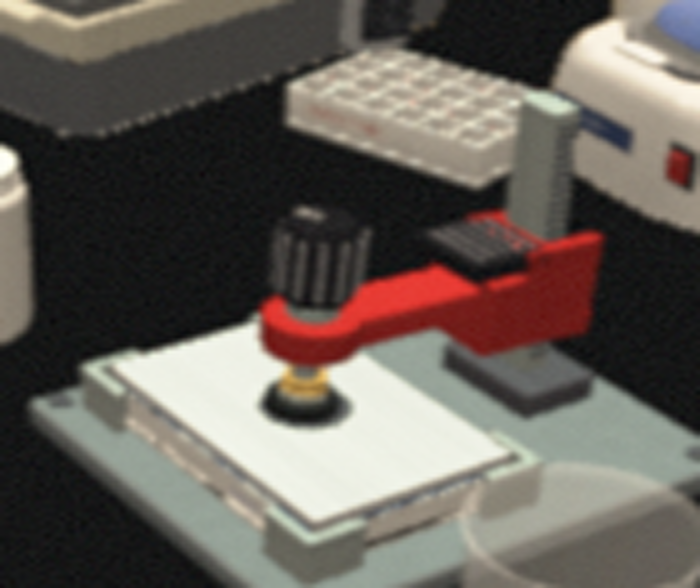

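Run:
```python
from h import *
a=np.radians(-10.4);d=np.array([np.cos(a),np.sin(a)]);bar=np.array([.5968,-.1125])
def ana(c):
    im,D=bot.read_camera(c)
    m=bot.camera_model(c);K,R,t=map(np.array,(m["intrinsics"],m["R"],m["t"]))
    v,u=np.mgrid[:400,:640]; P=((np.stack([u,v,np.ones_like(u)],-1)@np.linalg.inv(K).T)*D[...,None]-t)@R
    s=(P[...,:2]-bar)@d; l=(P[...,:2]-bar)@np.array([-d[1],d[0]])
    hs=cv2.cvtColor(im,cv2.COLOR_BGR2HSV)
    red=(D>0)&(hs[...,1]>140)&((hs[...,0]<8)|(hs[...,0]>172))&(hs[...,2]>60)&(P[...,2]>.04)&(abs(l)<.03)&(s>-.13)&(s<.03)
    for s0 in np.arange(-.12,.03,.01):
        k=red&(abs(s-s0)<.005)
        if k.sum()>3: print(c,round(s0,3),k.sum(),P[k][:,2].min().round(4),np.percentile(P[k][:,2],[50,90]).round(4),P[k][:,2].max().round(4))
    pad=(D>0)&(hs[...,2]<90)&(abs(s+.028)<.014)&(abs(l)<.014)&(P[...,2]>.06)&(P[...,2]<.13)
    print(c,"pad",pad.sum(),P[pad].mean(0).round(4)); p=P[pad]
    if len(p)>5: print("pad slope",np.polyfit(s[pad],p[:,2],1))
    kn=(D>0)&(abs(s+.1)<.02)&(abs(l)<.02)&(P[...,2]>.12); 
    if kn.any(): print("knob",P[kn].mean(0).round(4))
ana("scene")
```

```text
scene -0.12 5 0.0735 [0.0751 0.0785] 0.0805
scene -0.11 107 0.0703 [0.0824 0.0855] 0.0978
scene -0.1 59 0.0711 [0.0834 0.0852] 0.0957
scene -0.09 40 0.0734 [0.0835 0.0868] 0.0987
scene -0.08 42 0.0713 [0.0828 0.0841] 0.0851
scene -0.07 65 0.071 [0.0819 0.0836] 0.0848
scene -0.06 57 0.0707 [0.0818 0.0833] 0.0838
scene -0.05 63 0.0679 [0.0811 0.0824] 0.0842
scene -0.04 72 0.067 [0.0811 0.0884] 0.0909
scene -0.03 137 0.0514 [0.0693 0.082 ] 0.0906
scene -0.02 82 0.0509 [0.0713 0.0844] 0.096
scene -0.01 95 0.0506 [0.0774 0.0954] 0.0974
scene -0.0 110 0.048 [0.0764 0.0955] 0.0965
scene 0.01 93 0.0477 [0.0741 0.093 ] 0.0957
scene 0.02 38 0.047 [0.0779 0.0935] 0.0958
scene pad 130 [ 0.5654 -0.107   0.0959]
pad slope [0.11470396 0.09951852]
knob [ 0.4891 -0.0945  0.26  ]
```

```bash
cat > track.py <<'E'
from h import *
import sys
# mean of frames; image shift of knob+nose patch and of slider patch vs reference
I=np.mean([bot.read_camera("scene")[0].astype(np.float32).mean(2) for _ in range(4)],0)
f=sys.argv[1]; np.save(f,I)
if len(sys.argv)>2:
    A=np.load(sys.argv[2])
    for n,(x,y,w,h) in dict(arm=(322,232,60,26),slider=(362,215,34,46),plate=(290,255,90,50)).items():
        u=lambda J:cv2.resize(J[y-4:y+h+4,x-4:x+w+4],None,fx=10,fy=10,interpolation=cv2.INTER_CUBIC)
        T=u(A)[40:-40,40:-40]; r=cv2.matchTemplate(u(I),T,cv2.TM_CCOEFF_NORMED); _,s,_,m=cv2.minMaxLoc(r); print(n,"shift px",(m[0]-40)/10,(m[1]-40)/10,round(s,3))
m=bot.camera_model("scene");K,R,t=map(np.array,(m["intrinsics"],m["R"],m["t"]))
pr=lambda X:(lambda c:(c[:2]/c[2]))(K@(R@np.array(X)+t))
print("px per mm z",((pr([.5,-.095,.1])-pr([.5,-.095,.09]))/10).round(3))
E
python3 track.py ref1.npy
python3 -m pendant '[[0.045,0,0,0,-7],[0.045,0,0,0,-7],[0.045,0,0,0,-7],[0.045,0,0,0,-7],[0.045,0,0,0,-7],[0.045,0,0,0,-7],[0.045,0,0,0,-7],[0.045,0,0,0,-7],[0.045,0,0,0,-7],[0.045,0,0,0,-7],[0.045,0,0,0,-7],[0.045,0,0,0,-7]]' >/dev/null
python3 -m pendant '[[0.045,0,0,0,-7],[0.045,0,0,0,-7],[0.045,0,0,0,-7],[0.045,0,0,0,-7],[0.045,0,0,0,-7],[0.045,0,0,0,-7],[0.045,0,0,0,-7],[0.045,0,0,0,-7],[0.045,0,0,0,-7],[0.045,0,0,0,-7],[0.045,0,0,0,-7],[0.045,0,0,0,-7]]' >/dev/null
python3 -m pendant '[[0.045,0,0,0,-7],[0.045,0,0,0,0],[0.045,0,0,0,0]]' >/dev/null
python3 s.py .501 -.0955 .093
```

```text
px per mm z [ 0.027 -0.5  ]
t 21.83 tip [ 0.4976 -0.0934  0.2058] head 158.4 zax [-0.001  0.001 -1.   ] F [-0.1 -0.6 -0.3] q7 1.12 grip 0.5270621840351554 0.0
shift to goal tip (tool axes) [-0.0041 -0.0007  0.1128]
```

```bash
python3 -m pendant '[[0.045,-0.0041,-0.0007,0.02,0],[0.045,0,0,0.025,0],[0.045,0,0,0.02,0],[0.045,0,0,0.015,0],[0.045,0,0,0.015,0],[0.045,0,0,0.010,0],[0.045,0,0,0.006,0],[0.045,0,0,0.0018,0],[0.045,0,0,0,0]]' | grep contact
python3 s.py .501 -.0955 .093
python3 -m pendant '[[0.035,0,0,0,0],[0.033,0,0,0,0],[0.025,0,0,0,0],[0.02,0,0,0,0],[0.02,0,0,0,0],[0.02,0,0,0,0]]' 22 | grep -E "contact|grasp"; python3 s.py
```

```text
contact_force: [0.5, 0.2, 0.6]
t 22.58 tip [ 0.5016 -0.0955  0.0937] head 158.6 zax [-0.  0. -1.] F [0.5 0.2 0.6] q7 1.02 grip 0.5303250824578744 0.0
shift to goal tip (tool axes) [ 0.0006 -0.0002  0.0007]
contact_force: [-1.0, 0.8, 5.4]
grasp_force: 23.8
t 23.08 tip [ 0.5021 -0.0956  0.0944] head 158.6 zax [ 0.001 -0.    -1.   ] F [-1.   0.8  5.4] q7 1.02 grip 0.32769762302134275 23.808005241444334
```

```bash
python3 -m pendant '[[0.02,0,0,-0.0006,0],[0.02,0,0,0,0]]' | grep -E "contact"
python3 -m pendant '[[0.02,0,0,0,6],[0.02,0,0,0,6],[0.02,0,0,0,6],[0.02,0,0,0,6],[0.02,0,0,0,6]]' | grep contact
python3 -c "
from h import *;print(bot.get_obs()['torque'])"
python3 -m pendant '[[0.02,0,0,0,6],[0.02,0,0,0,6],[0.02,0,0,0,6],[0.02,0,0,0,6],[0.02,0,0,0,6]]' | grep contact
python3 -c "
from h import *;print(bot.get_obs()['torque'])"; python3 s.py
```

```text
contact_force: [1.1, -0.5, 1.4]
contact_force: [2.5, -0.9, 2.1]
[-0.63042376  0.08980127  0.21463556]
contact_force: [3.0, -0.3, 1.8]
[-0.29343571  0.21572216  0.2119526 ]
t 24.08 tip [ 0.5023 -0.0956  0.0946] head 98.4 zax [ 0.001 -0.    -1.   ] F [ 3.  -0.3  1.8] q7 0.11 grip 0.3274000684160436 31.565382755943574
```

```bash
python3 -m pendant '[[0.03,0,0,0,0],[0.04,0,0,0,0],[0.045,0,0,0,0],[0.045,0,0,0,0]]' | grep -E "contact"
python3 -m pendant '[[0.045,0,0,-0.005,0],[0.045,0,0,-0.015,0],[0.045,0,0,-0.025,0],[0.045,0,0,-0.025,0],[0.045,0,0,-0.025,0],[0.045,0,0,-0.02,0],[0.045,0,0,0,0]]' | grep -E "contact"
python3 track.py ref2.npy ref1.npy
```

```text
contact_force: [-0.2, -0.4, -0.0]
contact_force: [1.0, 0.1, -0.4]
arm shift px 0.0 -0.2 0.997
slider shift px 0.0 0.0 0.995
plate shift px 0.0 0.0 0.999
px per mm z [ 0.027 -0.5  ]
```

Run:
```python
import cv2,numpy as np
L={n:cv2.resize(cv2.imread(f"pics/s{n}.png"),(1400,1400),interpolation=cv2.INTER_CUBIC) for n in(5,6,7)}
for n,(x,y,w,h) in dict(nose=(320,246,26,14),slider=(360,222,34,40),arm=(348,232,20,20),plate=(290,262,80,40)).items():
    x-=270;y-=170
    for a,b in((5,6),(5,7),(6,7)):
        T=L[a][y*10:(y+h)*10,x*10:(x+w)*10];S=L[b][y*10-50:(y+h)*10+50,x*10-50:(x+w)*10+50]
        _,s,_,m=cv2.minMaxLoc(cv2.matchTemplate(S,T,cv2.TM_CCOEFF_NORMED));print(n,a,b,(m[0]-50)/10,(m[1]-50)/10,round(s,3))
```

```text
nose 5 6 -0.1 0.0 0.926
nose 5 7 0.2 -1.9 0.893
nose 6 7 0.2 -1.9 0.971
slider 5 6 0.0 -0.1 0.984
slider 5 7 -0.2 -1.7 0.933
slider 6 7 -0.2 -1.6 0.941
arm 5 6 -0.2 -0.1 0.935
arm 5 7 0.0 -2.1 0.935
arm 6 7 0.2 -1.9 0.998
plate 5 6 0.0 0.0 1.0
plate 5 7 0.0 0.0 1.0
plate 6 7 0.0 0.0 1.0
```

```bash
python3 -m pendant '[[0.045,0,0,0.02,0],[0.045,0,0,0.025,0],[0.045,0,0,0.025,0],[0.045,0,0,0.02,0],[0.045,0,0,0.015,0],[0.045,0,0,0.006,0],[0.045,0,0,0.003,0],[0.045,0,0,0,0]]' | grep contact
python3 s.py .5023 -.0956 .0946
python3 -m pendant '[[0.035,0,0,0,0],[0.033,0,0,0,0],[0.025,0,0,0,0],[0.02,0,0,0,0],[0.02,0,0,0,0],[0.02,0,0,0,0]]' 22 | grep -E "contact|grasp"; python3 s.py
```

```text
contact_force: [-1.0, -0.4, -0.0]
t 25.87 tip [ 0.501  -0.0954  0.0947] head 98.6 zax [-0.002  0.    -1.   ] F [-1.  -0.4 -0. ] q7 0.11 grip 0.5218682736365567 0.0
shift to goal tip (tool axes) [-0.0003  0.0012  0.0001]
contact_force: [1.8, 0.4, 3.9]
grasp_force: 22.1
t 26.37 tip [ 0.5027 -0.0955  0.0962] head 98.6 zax [ 0.002 -0.    -1.   ] F [1.8 0.4 3.9] q7 0.11 grip 0.3321766150806921 22.118787394138053
```

```bash
python3 -m pendant '[[0.02,0,0.0004,-0.0004,0],[0.02,0,0,0,0]]' | grep -E "contact"
python3 -m pendant '[[0.02,0,0,0,6],[0.02,0,0,0,6],[0.02,0,0,0,6],[0.02,0,0,0,6],[0.02,0,0,0,6],[0.02,0,0,0,6],[0.02,0,0,0,4]]' | grep contact
python3 -c "
from h import *;print(bot.get_obs()['torque'])"
python3 -m pendant '[[0.03,0,0,0,0],[0.04,0,0,0,0],[0.045,0,0,0,0],[0.045,0,0,0,0]]' | grep -E "contact"
python3 -m pendant '[[0.045,0,0,-0.005,0],[0.045,0,0,-0.015,0],[0.045,0,0,-0.025,0],[0.045,0,0,-0.025,0],[0.045,0,0,-0.025,0],[0.045,0,0,-0.02,0],[0.045,0,0,0,0]]' | grep -E "contact"
python3 track.py ref3.npy ref1.npy; python3 s.py
```

```text
contact_force: [2.4, -0.1, 4.0]
contact_force: [3.9, 0.2, 4.8]
[-0.01693555 -0.34539994  0.15963461]
contact_force: [-0.4, -1.3, -0.4]
contact_force: [0.3, -0.5, 0.5]
arm shift px -0.1 -0.3 0.98
slider shift px 0.0 -0.1 0.992
plate shift px 0.0 0.0 0.999
px per mm z [ 0.027 -0.5  ]
t 28.23 tip [ 0.501  -0.0954  0.2099] head 58.6 zax [-0.002  0.    -1.   ] F [-0.1  0.6 -0.3] q7 -0.48 grip 0.5296561200680415 0.0
```

Run:
```python
from h import *
im,D=bot.read_camera("scene")
x,y,w,h=270,170,140,140
cv2.imwrite("pics/s8.png",cv2.resize(im[y:y+h,x:x+w],None,fx=5,fy=4.2,interpolation=cv2.INTER_CUBIC))
```

```text
(no output)
```

View pics/s8.png

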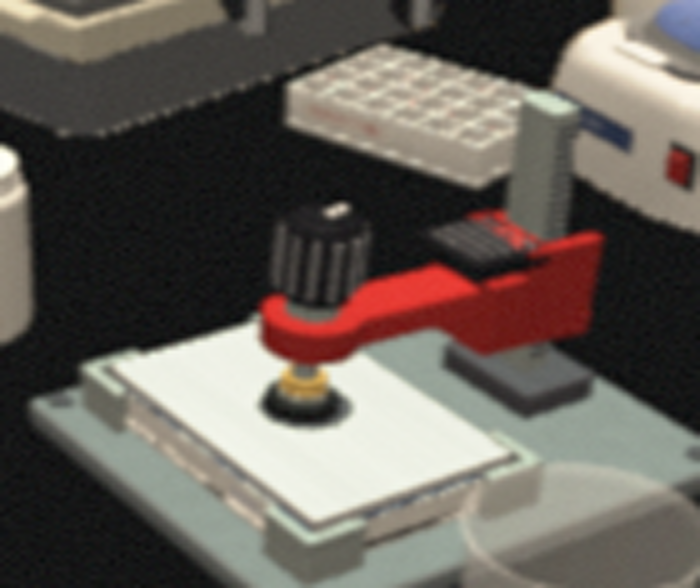

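Run:
```python
from h import *
m=bot.camera_model("scene");K,R,t=map(np.array,(m["intrinsics"],m["R"],m["t"]))
pr=lambda X:(lambda c:(c[:2]/c[2]))(K@(R@np.array(X)+t))
c=np.array([.501,-.096,.129]);p0=pr(c);print("center in s7/s8 crop",(p0-[270,170])*[5,4.2])
for h in range(-180,180,20):
    a=np.radians(h);print(h,((pr(c+.0085*np.array([np.cos(a),np.sin(a),0]))-[270,170])*[5,4.2]).round(0),end="; ")
```

```text
center in s7/s8 crop [317.49711431 217.72237166]
-180 [300. 225.]; -160 [307. 227.]; -140 [316. 228.]; -120 [325. 228.]; -100 [333. 227.]; -80 [339. 224.]; -60 [342. 221.]; -40 [343. 218.]; -20 [340. 214.]; 0 [335. 211.]; 20 [328. 209.]; 40 [319. 207.]; 60 [310. 207.]; 80 [303. 209.]; 100 [297. 211.]; 120 [293. 214.]; 140 [292. 218.]; 160 [295. 222.];
```

```bash
python3 -c "
from h import *;print(bot.hand_in())"
```

```text
the job is handed in; nothing more can be done
None
```

I handed in the job with the arm tilted and bound, the foot on the sealing plate at an estimated 30 N (inferred from camera shifts and screw travel, not measured), and the gripper clear. The slider slid up about 3 mm during the first half turn, so I turned the knob about 285° in all, not 180°. I saw no shift of the plate in the images and kept clear of the bottles and beaker; no verdict was returned.

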